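# Stand up the beam-height gauge and draw the lens post to beam height

## Robot

A 6-joint arm with a two-finger parallel gripper is mounted at the origin on the work surface. World frame = base frame: x ahead of the robot, y to its left, z up, the work surface at z = 0. Lengths are in m, angles in rad, forces in N, time in s.
With the tool pointing down it reaches from about 0.275 to 1 m from the base axis. Payload 8.4 kg.
Tool frame: the origin (TCP) lies midway between the tips of the shut fingers; the grasp point (between the pads) lies 19 mm behind it; z points along the fingers, y is the line along which they close (so a half turn about z gives the same grasp; the last joint's range is limited). The gripper opens to 85 mm and grips with 20 to 120 N. Pads are 22 mm wide; open, the fingers measure 114 mm over their backs; the gripper's body (76 mm by 85 mm) begins 54 mm behind the grasp point. The pads swing forward as they close: fully open they stand 13 mm farther back than shut.
Start: joints at [1.271, 0.353, 1.633, -0, 1.155, -0.002], TCP at [0.183, 0.597, 0.231] pointing down, gripper open.
Joint ranges: [-2.63, 2.63], [-0.92, 2.1], [0.06, 2.66], [-1.3, 4.44], [0, 2.69], [-3.02, 3.02]. Speed limits (rad/s): [2.22, 2.22, 2.79, 3.14, 3.14, 3.14].

## Interface

Orientations are given as [roll, pitch, yaw] about the fixed x, y, z axes, in that order (R = Rz(yaw) Ry(pitch) Rx(roll)).
In Python, from bench import telemetry, eyes, ticket gives the robot as it stands.
- The arm moves only by the shell command python3 -m jog 'ROWS' [FORCE]. ROWS is text: rows parted by semicolons, each of 5 numbers parted by spaces: the closure, from 0 (fully open) to 1 (shut), then the shift along the tool's x, y, z in mm, then the turn about the tool's z in rad. In form: gripper x y z yaw; .... A call has 1 to 20 rows; each row shifts and turns the commanded pose from where the row before left it, along the tool's axes as they then stand; what a row does not reach is not made up. A row lasts 1/8 s, in which the tool goes at most 62.5 mm and 10.7 degrees, less where a joint would pass 70% of its speed; a pose out of reach is approached as far as the arm can. A call with a gripper value outside its range is refused whole. The fingers move at their own pace and stop on an object; FORCE is the grip in N (left out, the last holds). Time passes only in rows, so rows that do not move let the fingers close. It gives the time, the measured TCP pose, the force, the opening and the grip force at its end, in the units of the state.
- telemetry.get_obs(): the state, without advancing time (a new reading comes with each control period).
- eyes.camera(name): name is "scene" or "top" or "wrist"; returns (picture, depth): 384x512x3 uint8, red, green, blue; 384x512 float32, m along the optical axis (not along the pixel's ray), 0 where there is no reading.
- eyes.camera_params(name): a dict with "fx", "fy", "cx", "cy" (pixels), "pose" (4x4, takes a point from camera to world coordinates); the wrist camera has in their place "tool_from_camera" (4x4, takes a point from camera to tool coordinates, whose origin is the TCP and whose axes are the flange's). Camera axes: x right, y up, looking along -z (the intrinsics and any distortion apply to the point x, -y, -z); pixel columns grow to the right and rows downward; lengths in m; the calibration is good to about 2 mm. A picture is of the moment at which its call begins: read the wrist's pose just before it. camera_params takes no time and is no camera call.
- ticket.finish_job(): hands the job in; it is judged then, once.
The state is a dict: "t": time; "joint_pos": joint angles; "qvel": joint speeds; "effort": joint torques, N m; "eef_pos": TCP position; "tool_rot": TCP orientation; "ft_force": force on the tool from outside, world axes, zero at the start; "wrist_torque": the same for the moment, N m; "grip_width": opening from 0.0 (shut) to 1.0 (fully open); "grip_force": force on a finger pad.
Only numpy, scipy, OpenCV 4.12 (cv2) and the standard library are available. Lean on these libraries where they do the work, as an engineer would, in place of code of your own. Each camera call takes 0.05 s, during which the arm holds its last target. There are 200 camera calls.

## Task

First stand the fallen beam-height gauge upright on the breadboard and let go of it. Then take the round lens and draw its post straight up, without forcing it sideways or pulling it out of its holder, until the top of the lens mount is level with the top of the standing gauge, and finish while holding it there, its post still free in the bore. Leave the other things on the breadboard where they are.

Things in the scene. Friction and masses are not known exactly. Their poses are not given: they have to be found in the camera images.
- gauge: Bare-metal beam-height gauge, 165 mm tall upright, 0.36 kg: square foot 50 x 50 x 12 mm, square stem 20 x 20 mm above it. Starts lying on the breadboard on a foot edge and the stem's end (axis slopes 0.1 rad, its x axis level). Origin: centre of the foot's underside; z along the stem from foot to top, x and y normal to the sides of foot and stem. Centre of mass 48 mm up the stem from the origin.
- gauge_top (a point): Centre of the top face of the gauge's stem, 165 mm from the origin along the gauge's z; when the gauge stands on the breadboard this is 177 mm above the table.
- lens_post: Loose steel post, diameter 12.7 mm, topped by a round metal lens mount: a disc 36 mm across, 14 mm thick, flat faces. 0.16 kg. Starts fully down in the holder's bore; free to turn, sinks back if let go. Origin: centre of the post's lower end; z up along the post; x is the lens axis, normal to the disc's flat faces (grip across them, from above).
- lens_center (a point): Centre of the lens disc, 107 mm above the post's lower end along its z; at the start 132 mm above the table (the disc's lower rim is 27 mm above the holder's top).
- lens_top (a point): Highest point of the lens mount's rim, 125 mm above the post's lower end along its z; at the start 150 mm above the table, so it has to rise 27 mm.
- holder: Black post holder bolted to the breadboard, 32 x 32 mm and 75 mm tall, with a black thumbscrew (loose, not clamping) sticking out 19 mm from its +y side at 55 mm height. Origin: centre of its underside, on the breadboard; z up. Its bore, 13.7 mm wide and 62 mm deep, is open at the top, on the holder's axis.
- bore_mouth (a point): Centre of the bore's mouth in the holder's top face, 75 mm above the holder's origin; z up along the bore.
- mirror_post: Bystander, fixed: the same kind of holder, with a square black mirror mount 42 mm wide on a post, 146 mm tall in all. It may stand to the left or to the right of the lens's holder.
- breadboard: Fixed black metal plate with a grid of holes, 460 x 760 mm and 12 mm thick, lying on the table; all the other things stand on it, on its top face 12 mm above the table. Origin: centre of its underside.
- lens_jar: Bystander: small round jar with a black cap, 40 mm across, 32 mm tall, between the two holders. Origin: centre of its underside.
- screw_tray: Bystander: grey open tray 90 x 70 x 25 mm. Origin: centre of its underside.
- driver: Bystander: screwdriver lying down, 170 mm long. Origin: on its underside, z up.
- fork: Bystander: flat steel clamping fork 90 x 30 x 9 mm. Origin: on its underside.
- spacer: Bystander: steel spacer ring 31 mm across, 25 mm tall. Origin: centre of its underside.
Not all that is in view belongs to the job. Of the things shaped like the gauge, the metal one is meant.

How it is judged:
On the way, in this order (a step that is already met when the one before it is completed fails the run):
1. the gauge stands upright on the breadboard, released (angle between gauge's own z axis and vertical below 0.06 rad and height (world z) of gauge between 0.009 and 0.015 m and linear speed of gauge below 0.02 m/s and contact force between the fingers and gauge below 0.2 N), for 0.3 s.
2. the lens post is drawn up, in its bore, until the lens top is level with the gauge's top (all of step 1 and height (world z) of lens_top between 0.172 and 0.182 m and angle between the z axis of lens_post and the z axis of bore_mouth, either way round below 0.03 rad and horizontal distance between lens_post and bore_mouth below 0.003 m), for 0.2 s.
At the end, for the whole second after the job is handed in: Gauge upright on the breadboard (0.06 rad), at rest, released; the gripper holds the lens post at rest, top of the mount 172 to 182 mm above the table (gauge height 177), post in its bore within 0.03 rad and 3 mm of the bore axis, bearing on the holder with under 5 N (all of step 2 and contact force between the fingers and lens_post above 1 N and linear speed of lens_post below 0.02 m/s and contact force between lens_post and holder below 5 N); the arm keeps its last pose, push and grip.
It fails at once if the lens post is pulled out of the bore (z of lens_post in the frame of bore_mouth above -0.006 m).
It fails at once if the post is forced against the holder (over 25 N) (contact force between lens_post and holder above 25 N).
It fails at once if another thing on the breadboard is disturbed (moved over 25 mm) (distance of any of lens_jar, screw_tray, driver, fork, spacer from where it was at the start of the episode above 0.025 m).
It also fails if it takes over 61 s, if anything falls off the work surface, if the arm or the gripper's body presses on something with over 40 N, if the wrist force passes 120 N, or if a joint passes its speed limit or range.

## Working session

There is one attempt and no reset: what is moved stays moved. The work goes in short steps, Python scripts to look and compute and a shell command to move; the robot and the scene stay as the last step left them, time stands still between calls to the robot, and variables do not carry over. Pictures are saved under pics/ and viewed, at most 10 in all, crops included, and the job is handed in when it is done.

```bash
ls; mkdir -p pics
cat > h.py <<'E'
import numpy as np, cv2
from bench import telemetry, eyes
def snap(n,f=None):
    o=telemetry.get_obs(); p,d=eyes.camera(n)
    if f: cv2.imwrite(f,p[:,:,::-1])
    np.savez('last_%s.npz'%n,p=p,d=d,eef=o['eef_pos'],rot=o['tool_rot'])
    return p,d,o
def cloud(n,d,o=None):
    c=eyes.camera_params(n); v,u=np.mgrid[:d.shape[0],:d.shape[1]]
    P=np.stack([(u-c['cx'])/c['fx']*d,-(v-c['cy'])/c['fy']*d,-d,np.ones_like(d)],-1)
    if 'pose' in c: T=np.array(c['pose'])
    else:
        from scipy.spatial.transform import Rotation as R
        T=np.eye(4); T[:3,:3]=R.from_euler('xyz',o['tool_rot']).as_matrix(); T[:3,3]=o['eef_pos']; T=T@np.array(c['tool_from_camera'])
    return (P@T.T)[...,:3]
E
python3 - <<'E'
from h import *
a,d,o=snap('scene','pics/scene.png'); b,e,o=snap('top','pics/top.png')
print(o); 
for n in('scene','top','wrist'): print(n,eyes.camera_params(n))
E
```

```text
pics
{'t': 0.05, 'joint_pos': array([ 1.27060396e+00,  3.53673298e-01,  1.63411718e+00, -9.11070611e-06,
        1.15521918e+00, -2.41775972e-03]), 'qvel': array([ 0.00149097,  0.00042378, -0.00185334,  0.00130717, -0.00076438,
        0.00064196]), 'effort': array([ 3.00414613e-04, -6.06879044e+01, -3.43170726e+01, -2.50300474e-05,
        3.81559599e-03,  1.35450077e-05]), 'eef_pos': array([0.18324402, 0.59703772, 0.23055324]), 'tool_rot': array([-3.14017563e+00,  4.90401719e-06,  2.84382174e+00]), 'ft_force': array([-0.24646126, -0.08816419, -0.1631502 ]), 'wrist_torque': array([ 0.00449263,  0.00943533, -0.03920628]), 'grip_force': 0.0, 'grip_width': 1.0032481028508136}
scene {'fx': 496.4267758941702, 'fy': 496.4267758941702, 'cx': 252.038555959256, 'cy': 188.95750060779758, 'pose': array([[-0.57712123, -0.46112194,  0.67401605,  1.31858316],
       [ 0.81663118, -0.31910835,  0.4809193 ,  0.54506574],
       [-0.00667829,  0.82797126,  0.56073076,  0.8528092 ],
       [ 0.        ,  0.        ,  0.        ,  1.        ]])}
top {'fx': 363.6334930347477, 'fy': 363.6334930347477, 'cx': 256.80196519841553, 'cy': 192.99348779747473, 'pose': array([[-0.01783985,  0.99217065, -0.12360881,  0.27885534],
       [-0.99974138, -0.01595732,  0.01620314, -0.0854548 ],
       [ 0.01410382,  0.1238659 ,  0.99219873,  1.30898434],
       [ 0.        ,  0.        ,  0.        ,  1.        ]])}
wrist {'fx': 316.3143882387798, 'fy': 316.3143882387798, 'cx': 254.06482584196945, 'cy': 190.1654839297697, 'tool_from_camera': array([[-9.98459292e-04,  9.65347580e-01,  2.60965615e-01,
         6.59900583e-02],
       [ 9.99999430e-01,  1.06257935e-03, -1.04610256e-04,
        -1.08965661e-03],
       [-3.78281931e-04,  2.60965362e-01, -9.65348091e-01,
        -1.43225419e-01],
       [ 0.00000000e+00,  0.00000000e+00,  0.00000000e+00,
         1.00000000e+00]])}
```

View pics/scene.png

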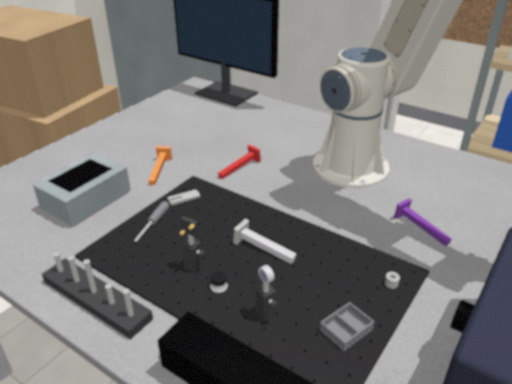

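View pics/top.png

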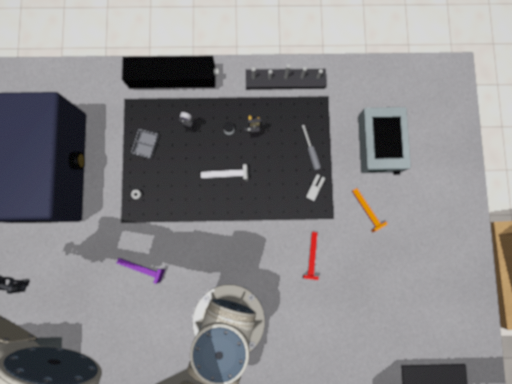

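The scene view shows the metal gauge on the breadboard at about (265,242), foot at (240,233). The lens is at (265,275), the mirror at (190,235) and the jar at (219,283). In the top view the gauge's foot is at (245,172) and its stem end at (201,175), with the lens at (186,118).

Things that could be taken for the gauge (top view): metal (222,174), red (313,255), orange (368,210), purple (141,270). I choose the bare-metal one on the board. For the lens: round disc (186,118) against the square mirror (253,123). I choose the round one.

Run:
```python
from h import *
z=np.load('last_top.npz'); p,d=z['p'],z['d']; C=cloud('top',d)
cv2.imwrite('pics/crop.png',cv2.resize(p[95:215,115:275,::-1],None,fx=4,fy=4,interpolation=cv2.INTER_CUBIC))
print('board z',np.median(C[140:160,190:230,2]), 'table', np.median(C[240:260,270:300,2]))
g=p.min(2); 
m=np.zeros_like(g); m[155:190,190:258]=(g[155:190,190:258]>110)
n,l,s,c=cv2.connectedComponentsWithStats(m); i=1+np.argmax(s[1:,4]); M=l==i
print(s[i],c[i]); r=cv2.minAreaRect(np.argwhere(M)[:,::-1].astype(np.float32)); print(r)
P=C[M]; 
for lo in np.arange(P[:,1].min(),P[:,1].max(),.01):
    q=P[(P[:,1]>=lo)&(P[:,1]<lo+.01)]
    if len(q):print(np.round([lo+.005,q[:,0].min(),q[:,0].max(),np.median(q[:,0]),q[:,2].min(),np.median(q[:,2]),q[:,2].max()],4))
# scene view of gauge & lens
z=np.load('last_scene.npz'); p2,d2=z['p'],z['d']; D=cloud('scene',d2)
for nm,A,rng in(('top',C,None),('scene',D,None)):
    k=(A[...,2]>.085)&(A[...,2]<.2)&(A[...,0]>.35)&(A[...,0]<.75)&(abs(A[...,1])<.3)
    n,l,s,c=cv2.connectedComponentsWithStats(k.astype(np.uint8))
    for i in range(1,n):
        if s[i,4]>8: q=A[l==i]; print(nm,s[i],q.min(0).round(4),q.max(0).round(4),np.median(q,0).round(4))
```

```text
board z 0.012194422486128897 table 0.00025691427857621463
[200 164  48  16 404] [225.32425743 173.05940594]
((223.5, 171.5), (15.0, 47.0), 90.0)
[-0.0805  0.2789  0.2789  0.2789  1.309   1.309   1.309 ]
[-0.0705  0.4879  0.5364  0.507   0.0324  0.0598  0.0689]
[-0.0605  0.4876  0.5373  0.5099  0.0155  0.0625  0.0662]
[-0.0505  0.5023  0.5398  0.5114  0.0093  0.0453  0.0489]
[-0.0405  0.5023  0.5296  0.5103  0.0073  0.0413  0.0488]
[-0.0305  0.502   0.5295  0.5123  0.0108  0.0415  0.0454]
[-0.0205  0.5021  0.5297  0.5096  0.0104  0.0419  0.0486]
[-0.0105  0.5018  0.5302  0.5128  0.0084  0.0416  0.0469]
[-5.000e-04  5.006e-01  5.208e-01  5.081e-01  1.110e-02  3.960e-02
  4.250e-02]
[0.0095 0.4996 0.5214 0.5081 0.0101 0.0383 0.0441]
[0.0195 0.5004 0.5272 0.5087 0.0074 0.0372 0.0442]
[0.0295 0.4997 0.5268 0.5091 0.0101 0.0352 0.0421]
[0.0395 0.4997 0.5272 0.5105 0.0095 0.035  0.0405]
[0.0495 0.5    0.527  0.5102 0.0108 0.0343 0.0396]
[0.0595 0.4998 0.5266 0.5085 0.0136 0.0333 0.0409]
[0.0695 0.4972 0.52   0.5062 0.0104 0.0342 0.0395]
[0.0795 0.4973 0.5239 0.5075 0.0103 0.0313 0.0381]
[0.0895 0.4979 0.5249 0.5079 0.0059 0.0283 0.0353]
[0.0995 0.5053 0.5158 0.5107 0.0132 0.0136 0.0159]
top [180 112  14  14 116] [0.6712 0.1109 0.0852] [0.6992 0.1465 0.1532] [0.685  0.1282 0.1285]
top [248 116  13  16 141] [ 0.6474 -0.1198  0.0855] [ 0.6839 -0.0793  0.1619] [ 0.6594 -0.0993  0.1445]
scene [180 216  22  33 423] [ 0.6469 -0.1203  0.085 ] [ 0.6847 -0.0763  0.1614] [ 0.6696 -0.0952  0.1299]
scene [256 265  21  33 365] [0.6737 0.1113 0.0851] [0.7116 0.1516 0.152 ] [0.6947 0.1346 0.123 ]
```

View pics/crop.png

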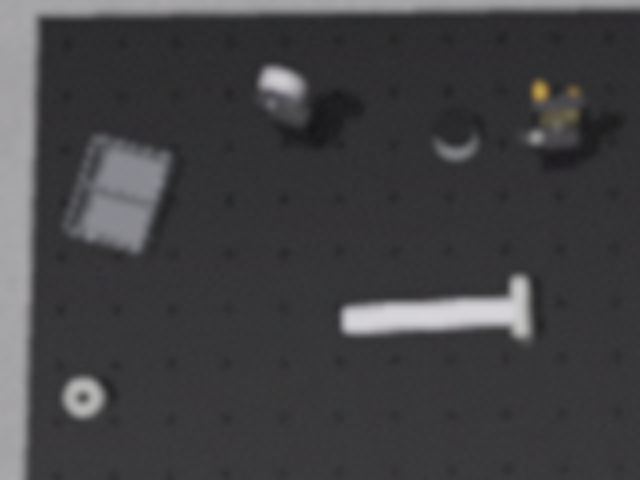

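The crop shows the metal gauge with its foot at (520,307) and its stem end at (345,318). The round lens is at (283,85) and the square mirror with orange clips at (555,120), so both choices hold.

```bash
python3 -m jog '0 -39 -35 0 0;0 -39 -35 0 0;0 -39 -35 0 0;0 -39 -35 0 0;0 -39 -35 0 0;0 -39 -35 0 0;0 -39 -35 0 0;0 -39 -35 0 0;0 -39 -35 0 0;0 -39 -35 0 0;0 -39 -35 0 0;0 -41 -33 0 0;0 0 0 0 0.176;0 0 0 0 0.176;0 0 0 0 0.176;0 0 0 0 0.176;0 0 0 0 0.176;0 0 0 0 0.176;0 0 0 0 0.176;0 0 0 0 0' 20
python3 - <<'E'
from h import *
p,d,o=snap('wrist','pics/w1.png'); C=cloud('wrist',d,o); print(o['eef_pos'],o['tool_rot'],o['joint_pos'])
k=(C[...,2]>.018)&(C[...,2]<.09)&(abs(C[...,0]-.51)<.05)&(C[...,1]>-.1)&(C[...,1]<.12)&(d>0)
n,l,s,c=cv2.connectedComponentsWithStats(k.astype(np.uint8)); i=1+np.argmax(s[1:,4]); P=C[l==i]; print(s[i])
for lo in np.arange(-.09,.11,.01):
    q=P[(P[:,1]>=lo)&(P[:,1]<lo+.01)]
    if len(q)>5:print(np.round([lo+.005,q[:,0].min(),q[:,0].max(),*np.percentile(q[:,0],[10,90]),np.percentile(q[:,2],90),q[:,1].min(),q[:,1].max()],4))
E
```

```text
t: 2.6
eef_pos: [0.5098, 0.06, 0.231]
tool_rot: [-3.141, 0.0, 1.613]
ft_force: [0.0, 0.2, -0.4]
grip_width: 0.997
grip_force: 0.0
[0.50980747 0.0599681  0.23102467] [-3.14103038e+00  4.56947430e-05  1.61296901e+00] [ 1.14172118e-01  1.79576658e-01  1.86901764e+00 -5.77320816e-06
  1.09356246e+00  7.20021018e-02]
[ 231  137   45  151 3329]
[-0.075   0.489   0.5302  0.4957  0.5195  0.0635 -0.0715 -0.07  ]
[-0.065   0.4882  0.538   0.4922  0.5334  0.0635 -0.07   -0.06  ]
[-0.055   0.4887  0.5374  0.5036  0.5316  0.0613 -0.06   -0.0501]
[-0.045   0.5031  0.5226  0.5045  0.5204  0.0468 -0.0499 -0.0401]
[-0.035   0.5027  0.5225  0.5041  0.521   0.0458 -0.04   -0.03  ]
[-0.025   0.5024  0.522   0.5038  0.5203  0.0449 -0.0299 -0.0201]
[-0.015   0.502   0.5215  0.5034  0.5201  0.0438 -0.0199 -0.0101]
[-5.000e-03  5.028e-01  5.210e-01  5.041e-01  5.196e-01  4.300e-02
 -9.900e-03 -1.000e-04]
[0.005  0.5024 0.5216 0.5038 0.5195 0.0417 0.     0.0099]
[0.015  0.502  0.5213 0.5034 0.5199 0.041  0.0101 0.0199]
[0.025  0.5017 0.5208 0.503  0.5194 0.0401 0.0201 0.03  ]
[0.035  0.5013 0.5204 0.5027 0.5189 0.0391 0.0301 0.04  ]
[0.045  0.5009 0.5207 0.5023 0.5186 0.0381 0.0401 0.05  ]
[0.055  0.5005 0.5206 0.5025 0.519  0.0373 0.05   0.06  ]
[0.065  0.5005 0.5201 0.5026 0.5186 0.036  0.06   0.07  ]
[0.075  0.5009 0.5196 0.5022 0.5181 0.0351 0.07   0.08  ]
[0.085  0.5005 0.5198 0.5019 0.5178 0.0342 0.08   0.0899]
[0.095  0.5005 0.5186 0.5018 0.5163 0.0335 0.0902 0.0913]
```

View pics/w1.png

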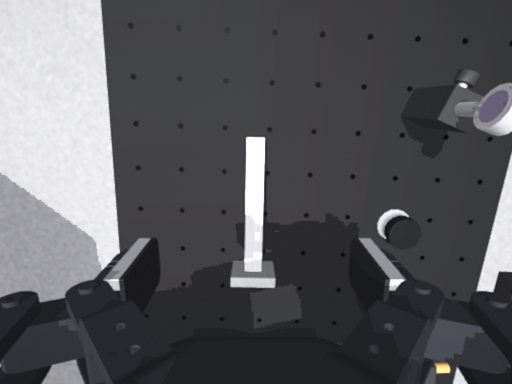

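The wrist view shows the gauge centred, with its foot at (252,275) and its stem end at (256,140). The lens is at (495,110). The sizes and heights agree with the description. Next I grip the stem about 120 mm from the foot.

```bash
python3 -m jog '0 -15 0.5 0 0.021;0 0 0 45 0;0 0 0 45 0;0 0 0 45 0;0 0 0 40 0;0.4 0 0 20 0;0.5 0 0 10 0;0.6 0 0 6 0;0.6 0 0 5 0;1 0 0 0 0;1 0 0 0 0;1 0 0 0 0;1 0 0 0 0;1 0 0 0 0' 25
```

```text
t: 4.4
eef_pos: [0.5113, 0.045, 0.0155]
tool_rot: [3.141, 0.0, 1.591]
ft_force: [-1.6, -0.4, 3.0]
grip_width: 0.23
grip_force: 29.1
```

```bash
python3 -m jog '1 -1 0 -6.5 0;1 -1 0 -6.5 0;1 -2 0 -6 0;1 -2 0 -6 0;1 -2 0 -6 0;1 -3 0 -6 0;1 -3 0 -5.5 0;1 -3 0 -5.5 0;1 -3.5 0 -5.5 0;1 -3.5 0 -5.5 0;1 -4 0 -5 0;1 -4 0 -5 0;1 -4.5 0 -4.5 0;1 -4.5 0 -4.5 0;1 -5 0 -4 0;1 -5 0 -4 0;1 0 0 0 0'
python3 - <<'E'
from h import *
snap('scene'); p=np.load('last_scene.npz')['p']
cv2.imwrite('pics/s2.png',cv2.resize(p[150:310,140:340,::-1],None,fx=3.5,fy=3.5))
E
```

```text
t: 6.52
eef_pos: [0.5124, -0.0063, 0.1016]
tool_rot: [3.141, 0.0, 1.59]
ft_force: [-0.6, 0.4, -3.1]
grip_width: 0.227
grip_force: 28.2
```

View pics/s2.png

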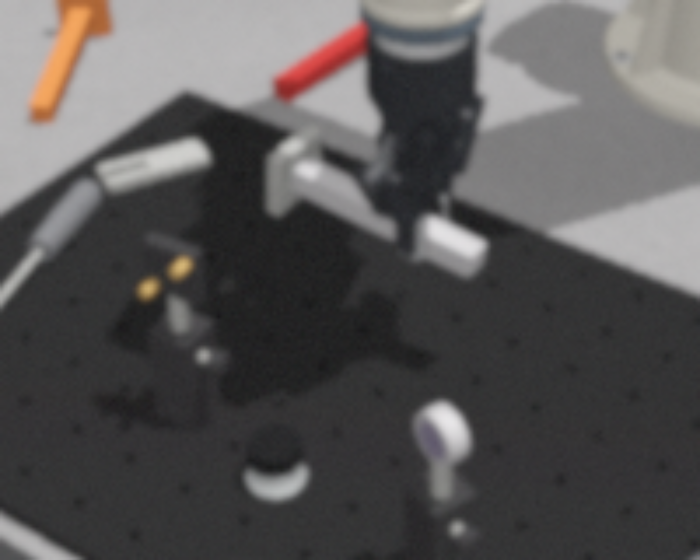

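The crop shows the gauge held at (380,200) but still nearly level: the grip carried it without letting it turn. I'll reduce the grip to its 20 N minimum so gravity can swing the foot down.

```bash
python3 -m jog '1 0 0 0 0;1 0 0 0 0;1 0 0 -30 0;1 0 0 0 0;1 0 0 -30 0;1 0 0 0 0;1 0 0 0 0' 20
python3 - <<'E'
from h import *
p,d,o=snap('scene'); C=cloud('scene',d)
for nm,A in(('s',C),):
    k=(p.min(2)>90)&(A[...,2]>.03)&(abs(A[...,0]-.51)<.035)&(A[...,1]>-.2)&(A[...,1]<.13)
    P=A[k]
    for lo in np.arange(-.2,.13,.015):
        q=P[(P[:,1]>=lo)&(P[:,1]<lo+.015)]
        if len(q)>4: print(round(lo,3),len(q),np.percentile(q[:,2],[5,50,95]).round(4))
E
```

```text
t: 7.45
eef_pos: [0.5116, -0.0059, 0.1601]
tool_rot: [-3.141, -0.0, 1.591]
ft_force: [-0.4, -0.6, -3.7]
grip_width: 0.227
grip_force: 27.9
-0.125 181 [0.1483 0.1833 0.195 ]
-0.11 108 [0.1494 0.1758 0.1897]
-0.095 54 [0.1615 0.1766 0.1807]
-0.08 77 [0.1646 0.1785 0.5648]
-0.065 369 [0.1709 0.5507 0.5807]
-0.05 310 [0.1688 0.5436 0.5723]
-0.035 234 [0.169  0.4613 0.5454]
-0.02 160 [0.3333 0.5333 0.5453]
-0.005 297 [0.1686 0.4594 0.5452]
0.01 503 [0.1763 0.4162 0.5442]
0.025 751 [0.179  0.4007 0.5419]
0.04 378 [0.1729 0.5531 0.5825]
0.055 486 [0.465  0.5338 0.5713]
```

```bash
for i in 1; do python3 -m jog '0.85 0 0 20 0;0.85 0 0 0 0;0.85 0 0 0 0'; done; python3 -m jog '0.81 0 0 0 0;0.81 0 0 0 0' ; python3 -m jog '0.79 0 0 0 0;0.79 0 0 0 0'
```

```text
t: 7.88
eef_pos: [0.512, -0.006, 0.141]
tool_rot: [-3.141, -0.0, 1.591]
ft_force: [0.4, 0.2, -2.7]
grip_width: 0.234
grip_force: 27.9
t: 8.12
eef_pos: [0.5125, -0.006, 0.1417]
tool_rot: [3.141, 0.0, 1.591]
ft_force: [0.2, -0.0, -3.6]
grip_width: 0.222
grip_force: 27.9
t: 8.38
eef_pos: [0.5122, -0.006, 0.1414]
tool_rot: [3.141, 0.0, 1.591]
ft_force: [0.5, -0.0, -3.9]
grip_width: 0.227
grip_force: 27.9
```

```bash
python3 -m jog '0.78 0 0 0 0;0.78 0 0 0 0' ; python3 -m jog '0.775 0 0 0 0;0.775 0 0 0 0';  python3 -m jog '0.77 0 0 0 0;0.77 0 0 0 0'
```

```text
t: 8.62
eef_pos: [0.5122, -0.006, 0.1413]
tool_rot: [-3.142, 0.0, 1.591]
ft_force: [0.3, 0.7, -2.9]
grip_width: 0.225
grip_force: 27.9
t: 8.88
eef_pos: [0.5122, -0.006, 0.1413]
tool_rot: [3.142, 0.0, 1.591]
ft_force: [0.7, -0.1, -4.0]
grip_width: 0.227
grip_force: 27.9
t: 9.12
eef_pos: [0.5123, -0.006, 0.1413]
tool_rot: [3.141, 0.0, 1.591]
ft_force: [0.1, -0.4, -4.2]
grip_width: 0.232
grip_force: 14.0
```

```bash
cat > ang.py <<'E'
from h import *
p,d,o=snap('scene'); A=cloud('scene',d); y0=o['eef_pos'][1]
k=(p.min(2)>90)&(A[...,2]>.012)&(A[...,2]<.23)&(abs(A[...,0]-.51)<.035)&(A[...,1]>y0-.14)&(A[...,1]<y0-.03)
P=A[k]; print(len(P), P.min(0).round(3),P.max(0).round(3))
for lo in np.arange(y0-.14,y0-.03,.015):
    q=P[(P[:,1]>=lo)&(P[:,1]<lo+.015)]
    if len(q)>4: print(round(lo,3),len(q),np.percentile(q[:,2],[5,50,95]).round(4))
E
python3 ang.py; python3 -m jog '0.768 0 0 0 0;0.768 0 0 0 0';  python3 ang.py
```

```text
433 [ 0.476 -0.146  0.013] [ 0.543 -0.036  0.142]
-0.116 79 [0.0988 0.1134 0.1174]
-0.101 131 [0.0822 0.101  0.1115]
-0.086 103 [0.0754 0.0857 0.1174]
-0.071 51 [0.103  0.1186 0.1276]
-0.056 50 [0.1122 0.1281 0.1369]
-0.041 17 [0.1211 0.1332 0.1415]
t: 9.43
eef_pos: [0.5122, -0.0058, 0.1412]
tool_rot: [-3.142, -0.0, 1.591]
ft_force: [0.5, 1.0, -3.8]
grip_width: 0.234
grip_force: 9.5
5 [ 0.477 -0.04   0.012] [ 0.508 -0.037  0.015]
-0.041 5 [0.0121 0.014  0.0146]
```

The gauge is turning and its weight is still carried. I'll look at where it is now.

```bash
python3 -m jog '0.768 0 0 0 0;0.768 0 0 0 0;0.768 0 0 0 0;0.768 0 0 0 0'
python3 - <<'E'
from h import *
p,d,o=snap('scene'); A=cloud('scene',d)
cv2.imwrite('pics/s3.png',cv2.resize(p[150:310,140:340,::-1],None,fx=3.5,fy=3.5))
k=(p.min(2)>80)&(A[...,2]>.015)&(A[...,2]<.12)&(abs(A[...,0]-.51)<.035)&(abs(A[...,1]+.01)<.08)
P=A[k]; print(len(P))
for lo in np.arange(.015,.12,.01):
    q=P[(P[:,2]>=lo)&(P[:,2]<lo+.01)]
    if len(q)>4: print(round(lo,3),len(q),np.percentile(q[:,1],[3,50,97]).round(4),np.percentile(q[:,0],[3,97]).round(4))
E
```

```text
t: 9.98
eef_pos: [0.5122, -0.006, 0.1413]
tool_rot: [3.142, 0.0, 1.591]
ft_force: [0.4, -0.4, -2.4]
grip_width: 0.234
grip_force: 9.5
483
0.025 25 [-0.0122  0.0124  0.0322] [0.5016 0.5383]
0.035 195 [-0.0151  0.0172  0.0331] [0.4906 0.5384]
0.045 53 [-0.0086  0.0164  0.0325] [0.4931 0.5367]
0.055 30 [0.0001 0.0131 0.0174] [0.5062 0.5243]
0.065 32 [-0.0006  0.0132  0.0182] [0.5066 0.5237]
0.075 33 [-0.0012  0.0143  0.0175] [0.5051 0.5239]
0.085 29 [0.0005 0.0123 0.017 ] [0.5062 0.5234]
0.095 35 [-0.0015  0.015   0.0172] [0.5047 0.524 ]
0.105 29 [-0.0006  0.0113  0.0172] [0.5048 0.5237]
0.115 22 [-0.      0.0119  0.0167] [0.5058 0.5236]
```

View pics/s3.png

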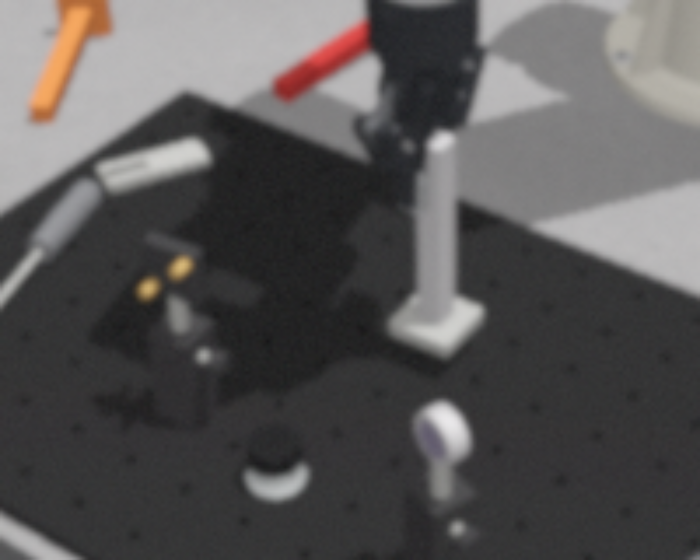

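The crop shows the gauge hanging upright, its stem from (440,140) to (437,330) and its foot just above the board. Next I lower it gently.

```bash
python3 -m jog '0.768 0 0 3 0;0.768 0 0 3 0;0.768 0 0 3 0;0.768 0 0 2 0;0.768 0 0 0 0;0.768 0 0 0 0'; python3 -m jog '0.768 0 0 2 0;0.768 0 0 1 0;0.768 0 0 0 0';python3 -m jog '0.768 0 0 2 0;0.768 0 0 0 0;0.768 0 0 0 0'
python3 - <<'E'
from h import *
p,d,o=snap('scene'); A=cloud('scene',d)
k=(p.min(2)>80)&(A[...,2]>.015)&(A[...,2]<.12)&(abs(A[...,0]-.51)<.035)&(abs(A[...,1]+.01)<.08)
P=A[k]; print(np.histogram(P[:,2],np.arange(.015,.06,.003)),P[:,2].min())
E
```

```text
t: 10.78
eef_pos: [0.5122, -0.006, 0.1303]
tool_rot: [3.142, 0.0, 1.591]
ft_force: [0.6, 0.3, -2.1]
grip_width: 0.233
grip_force: 9.5
t: 11.15
eef_pos: [0.5121, -0.006, 0.1272]
tool_rot: [-3.141, 0.0, 1.591]
ft_force: [0.8, -0.4, -3.0]
grip_width: 0.234
grip_force: 9.5
t: 11.52
eef_pos: [0.5122, -0.006, 0.1252]
tool_rot: [-3.141, -0.0, 1.591]
ft_force: [-0.9, 0.8, -2.8]
grip_width: 0.231
grip_force: 9.5
(array([16, 19, 35, 72, 97, 15, 10, 12, 10,  8, 10,  7,  8, 12]), array([0.015, 0.018, 0.021, 0.024, 0.027, 0.03 , 0.033, 0.036, 0.039,
       0.042, 0.045, 0.048, 0.051, 0.054, 0.057])) 0.015369770365284752
```

```bash
python3 -m jog '0.768 0 0 2 0;0.768 0 0 0 0;0.768 0 0 0 0';python3 -m jog '0.768 0 0 1.5 0;0.768 0 0 0 0;0.768 0 0 0 0'; python3 -m jog '0.768 0 0 1 0;0.768 0 0 0 0;0.768 0 0 0 0';python3 -m jog '0.768 0 0 1 0;0.768 0 0 0 0;0.768 0 0 0 0'
```

```text
t: 11.95
eef_pos: [0.5122, -0.006, 0.1233]
tool_rot: [-3.142, 0.0, 1.591]
ft_force: [0.2, 0.1, -3.6]
grip_width: 0.231
grip_force: 9.5
t: 12.32
eef_pos: [0.5124, -0.006, 0.1219]
tool_rot: [3.141, 0.0, 1.591]
ft_force: [0.5, -0.2, -0.6]
grip_width: 0.232
grip_force: 9.5
t: 12.7
eef_pos: [0.5128, -0.0058, 0.1218]
tool_rot: [3.14, -0.0, 1.591]
ft_force: [-1.9, 0.8, 7.9]
grip_width: 0.227
grip_force: 10.7
t: 13.08
eef_pos: [0.5129, -0.0057, 0.1212]
tool_rot: [3.14, -0.0, 1.591]
ft_force: [-3.1, 1.7, 14.5]
grip_width: 0.236
grip_force: 11.5
```

```bash
python3 -m jog '0.768 0 0 -1 0;0.768 0 0 -0.6 0;0.76 0 0 0 0;0.75 0 0 0 0;0.73 0 0 0 0;0.68 0 0 0 0;0.5 0 0 0 0;0 0 0 0 0;0 0 0 0 0;0 0 0 0 0;0 0 0 0 0;0 0 0 -15 0;0 0 0 -40 0;0 0 0 -40 0;0 0 0 -40 0;0 0 0 0 0' 20
python3 - <<'E'
from h import *
p,d,o=snap('scene'); A=cloud('scene',d)
k=(p.min(2)>80)&(A[...,2]>.015)&(A[...,2]<.2)&(abs(A[...,0]-.51)<.035)&(abs(A[...,1]+.01)<.08)
P=A[k]; print(np.histogram(P[:,2],np.arange(.015,.04,.003)))
for lo in np.arange(.035,.19,.015):
    q=P[(P[:,2]>=lo)&(P[:,2]<lo+.015)]
    if len(q)>4: print(round(lo,3),len(q),np.percentile(q[:,1],[5,95]).round(4),np.percentile(q[:,0],[5,95]).round(4),q[:,2].max().round(4))
p,d,o=snap('wrist','pics/w2.png'); C=cloud('wrist',d,o)
print('wrist gauge top z', C[...,2][(abs(C[...,0]-.513)<.02)&(abs(C[...,1])<.03)&(C[...,2]>.16)&(C[...,2]<.2)].mean())
E
```

```text
t: 15.08
eef_pos: [0.5142, -0.006, 0.2606]
tool_rot: [3.135, 0.0, 1.591]
ft_force: [-0.1, 1.0, 0.1]
grip_width: 1.004
grip_force: 0.0
(array([22, 38, 89, 73, 15,  8,  7,  9]), array([0.015, 0.018, 0.021, 0.024, 0.027, 0.03 , 0.033, 0.036, 0.039]))
0.035 46 [0.0005 0.0187] [0.508  0.5245] 0.0498
0.05 46 [0.0013 0.018 ] [0.5075 0.5243] 0.0649
0.065 47 [-0.0013  0.0186] [0.5043 0.5229] 0.0799
0.08 52 [-0.0007  0.0184] [0.5035 0.5234] 0.095
0.095 54 [-0.0004  0.0179] [0.5035 0.5237] 0.1098
0.11 51 [-0.0013  0.0183] [0.5049 0.5233] 0.1248
0.125 53 [0.0008 0.0181] [0.5059 0.5234] 0.1396
0.14 57 [-0.0006  0.0181] [0.5037 0.5227] 0.1548
0.155 55 [-0.0007  0.0184] [0.5073 0.5237] 0.1696
0.17 61 [-0.0005  0.0173] [0.504  0.5226] 0.1791
wrist gauge top z 0.17649395541500584
```

```bash
python3 -m jog '0 26 36 0 0;0 26 36 0 0;0 26 36 0 0;0 26 36 0 0;0 28 35 0 0;0 0 0 0 0;0 0 0 0 0'
python3 - <<'E'
from h import *
p,d,o=snap('wrist','pics/w3.png'); C=cloud('wrist',d,o); print(o['eef_pos'],o['tool_rot'],o['joint_pos'])
def near(a,b): return (C[...,2]>a)&(C[...,2]<b)&(abs(C[...,0]-.69)<.06)&(abs(C[...,1]-.13)<.06)
P=C[near(.118,.17)]; print(len(P),P.min(0),P.max(0))
xy=P[:,:2].astype(np.float32); print('rect',cv2.minAreaRect(xy))
for lo in np.arange(.118,.155,.006):
    q=P[(P[:,2]>=lo)&(P[:,2]<lo+.006)]
    if len(q)>5: print(round(lo,3),len(q),q.mean(0).round(4),cv2.minAreaRect(q[:,:2].astype(np.float32)))
H=C[near(.08,.095)]; print('holder',len(H),H[:,2].mean(),cv2.minAreaRect(H[:,:2].astype(np.float32)))
E
```

```text
t: 16.05
eef_pos: [0.6873, 0.1292, 0.2547]
tool_rot: [-3.139, 0.001, 1.591]
ft_force: [-0.2, -0.1, 0.3]
grip_width: 1.0
grip_force: 0.0
[0.68732673 0.12918715 0.25474956] [-3.13857346e+00  7.39929564e-04  1.59107464e+00] [ 1.83760527e-01  4.51850235e-01  1.43145591e+00 -2.50570523e-04
  1.26138589e+00  1.63559999e-01]
767 [0.67795445 0.11224916 0.11928154] [0.70137527 0.14763108 0.15168045]
rect ((0.6894376277923584, 0.12902170419692993), (0.03567468002438545, 0.014112377539277077), 71.4924087524414)
0.124 15 [0.685  0.1342 0.1274] ((0.685471773147583, 0.1344280242919922), (0.03354135528206825, 0.01151250209659338), 48.482669830322266)
0.13 38 [0.6895 0.139  0.1337] ((0.6847429275512695, 0.13250666856765747), (0.03715478628873825, 0.01284792646765709), 51.14071273803711)
0.136 95 [0.6909 0.1374 0.1393] ((0.6891930103302002, 0.12973351776599884), (0.03495404124259949, 0.013804782181978226), 69.46904754638672)
0.142 257 [0.6902 0.1328 0.1455] ((0.689464807510376, 0.12918667495250702), (0.031044624745845795, 0.014061249792575836), 71.10765838623047)
0.148 357 [0.6895 0.129  0.1497] ((0.6893714666366577, 0.12851092219352722), (0.020681990310549736, 0.013742275536060333), 72.17668151855469)
holder 542 0.08742314031672208 ((0.6896955370903015, 0.12880606949329376), (0.03248119354248047, 0.03201065585017204), 69.74705505371094)
```

View pics/w3.png

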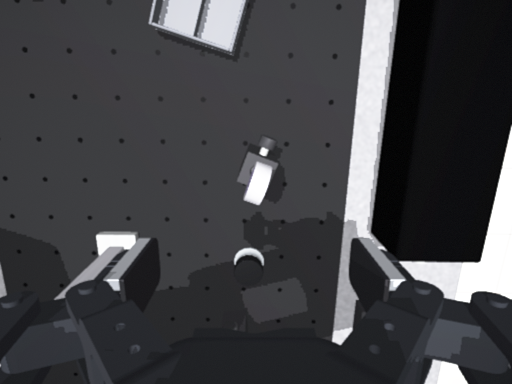

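The wrist view shows the lens disc at (258,183) above its holder at (260,165), with the thumbscrew at (267,143). The measured sizes (35.7 x 14.1 mm, holder 32 x 32 mm at 87 mm) match the description.

```bash
python3 - <<'E'
from h import *
C=cloud('top',np.load('last_top.npz')['d']); k=(C[...,2]>.03)&(C[...,0]>.71)&(C[...,1]>0)&(C[...,1]<.35)&(C[...,2]<.3); print(C[k].min(0),C[k].max(0))
E
python3 -m jog '0 0 0 0 0.172;0 0 0 0 0.171;0 0.4 2.2 0 0;0 0 0 30 0;0 0 0 30 0;0 0 0 25 0;0 0 0 0 0;0 0 0 0 0'
```

```text
[0.83116795 0.0254757  0.03004996] [0.92562707 0.34990244 0.10756805]
t: 17.1
eef_pos: [0.6912, 0.1291, 0.1726]
tool_rot: [3.141, -0.001, 1.249]
ft_force: [0.3, 0.3, 0.7]
grip_width: 1.0
grip_force: 0.0
```

```bash
python3 -m jog '0 -0.6 -1.6 20 0;0 0 0 20 0;0 0 0 16 0;0.5 0 0 0 0;0.7 0 0 0 0;0.7 0 0 0 0;0.78 0 0 0 0;0.78 0 0 0 0;0.78 0 0 0 0;0.78 0 0 0 0' 20
python3 - <<'E'
from h import *
p,d,o=snap('wrist','pics/w4.png'); C=cloud('wrist',d,o)
cv2.imwrite('pics/w4c.png',cv2.resize(p[100:384,130:400,::-1],None,fx=2.1,fy=2.1))
P=C[(C[...,2]>.12)&(C[...,2]<.153)&(abs(C[...,0]-.69)<.04)&(abs(C[...,1]-.13)<.04)]; print(len(P),cv2.minAreaRect(P[:,:2].astype(np.float32)))
E
```

```text
t: 18.35
eef_pos: [0.689, 0.1292, 0.1154]
tool_rot: [-3.142, 0.0, 1.248]
ft_force: [0.3, 0.1, -0.0]
grip_width: 0.219
grip_force: 0.0
5301 ((0.6917790174484253, 0.13095903396606445), (0.03802100196480751, 0.03451688215136528), 16.547245025634766)
```

View pics/w4c.png

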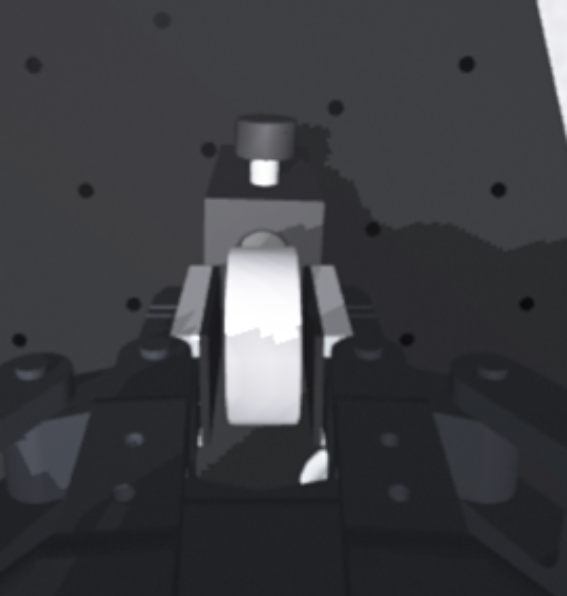

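The crop shows the disc (225–300, 250–420) centred and square between the pads. Now I close slowly.

```bash
python3 -m jog '0.80 0 0 0 0;0.81 0 0 0 0;0.82 0 0 0 0;0.83 0 0 0 0;0.83 0 0 0 0;0.83 0 0 0 0'; python3 -m jog '0.835 0 0 0 0;0.835 0 0 0 0;0.838 0 0 0 0;0.838 0 0 0 0'
```

```text
t: 19.15
eef_pos: [0.689, 0.1292, 0.1154]
tool_rot: [3.142, -0.0, 1.248]
ft_force: [-0.4, -0.6, 0.6]
grip_width: 0.172
grip_force: 0.0
t: 19.65
eef_pos: [0.6891, 0.1292, 0.1154]
tool_rot: [3.141, -0.0, 1.248]
ft_force: [-1.5, -0.8, 0.1]
grip_width: 0.165
grip_force: 4.8
```

```bash
python3 -m jog '1 0 0 0 0;1 0 0 0 0;1 0 0 0 0;1 0 0 0 0' 20; python3 -m jog '1 0 0 -1 0;1 0 0 -2 0;1 0 0 -2 0;1 0 0 0 0;1 0 0 0 0'
```

```text
t: 20.15
eef_pos: [0.6891, 0.1292, 0.1155]
tool_rot: [3.142, -0.0, 1.248]
ft_force: [1.0, -1.6, 0.8]
grip_width: 0.164
grip_force: 21.2
t: 20.78
eef_pos: [0.6889, 0.1292, 0.1203]
tool_rot: [-3.141, 0.0, 1.248]
ft_force: [-0.3, 0.5, -1.7]
grip_width: 0.161
grip_force: 21.0
```

Fz is −1.7 N, which is just the post's weight, and there is no side load. I continue straight up to +27 mm.

```bash
python3 -m jog '1 0 0 -3 0;1 0 0 -3 0;1 0 0 -3 0;1 0 0 -2 0;1 0 0 0 0;1 0 0 0 0'; python3 -m jog '1 0 0 -3 0;1 0 0 -3 0;1 0 0 -3 0;1 0 0 -2 0;1 0 0 0 0;1 0 0 0 0;1 0 0 0 0;1 0 0 0 0'
python3 - <<'E'
from h import *
p,d,o=snap('scene','pics/s5.png'); A=cloud('scene',d)
cv2.imwrite('pics/s5c.png',cv2.resize(p[170:340,180:350,::-1],None,fx=3.4,fy=3.4))
p,d,o=snap('wrist'); C=cloud('wrist',d,o); print(o)
P=C[(C[...,2]>.14)&(C[...,2]<.19)&(abs(C[...,0]-.6895)<.005)&(abs(C[...,1]-.129)<.012)]; print('lens top',np.percentile(P[:,2],[50,95,100]))
k=(A[...,2]>.17)&(A[...,2]<.185)&(abs(A[...,0]-.513)<.02)&(abs(A[...,1]-.009)<.025); print('gauge top',np.median(A[k],0),k.sum())
E
```

```text
t: 21.52
eef_pos: [0.689, 0.1292, 0.1313]
tool_rot: [-3.142, 0.0, 1.248]
ft_force: [0.1, -1.1, -1.3]
grip_width: 0.161
grip_force: 21.0
t: 22.52
eef_pos: [0.689, 0.1292, 0.1423]
tool_rot: [-3.141, 0.0, 1.248]
ft_force: [-0.2, -0.5, -1.6]
grip_width: 0.162
grip_force: 21.0
{'t': 22.575, 'joint_pos': array([1.83230802e-01, 5.52763769e-01, 1.52831463e+00, 1.02726402e-05,
       1.06060979e+00, 5.06223120e-01]), 'qvel': array([-2.76811435e-03, -1.49448104e-03, -9.52539184e-05, -6.01217468e-05,
        1.88368852e-03,  8.09803562e-04]), 'effort': array([ 1.52888086e-03, -7.32372379e+01, -3.28382421e+01,  1.59045914e-03,
        1.70716110e-03, -1.16998995e-04]), 'eef_pos': array([0.68899154, 0.12920519, 0.14232148]), 'tool_rot': array([-3.14150476e+00,  3.84824650e-05,  1.24779899e+00]), 'ft_force': array([ 0.20762884,  0.0159909 , -1.91520846]), 'wrist_torque': array([ 0.00122941, -0.0023652 ,  0.02008002]), 'grip_force': 20.96807152032852, 'grip_width': 0.16273089678909483}
lens top [0.17637508 0.17874187 0.18882015]
gauge top [nan nan nan] 0
  return _methods._mean(a, axis=axis, dtype=dtype,
  ret = um.true_divide(
```

View pics/s5c.png

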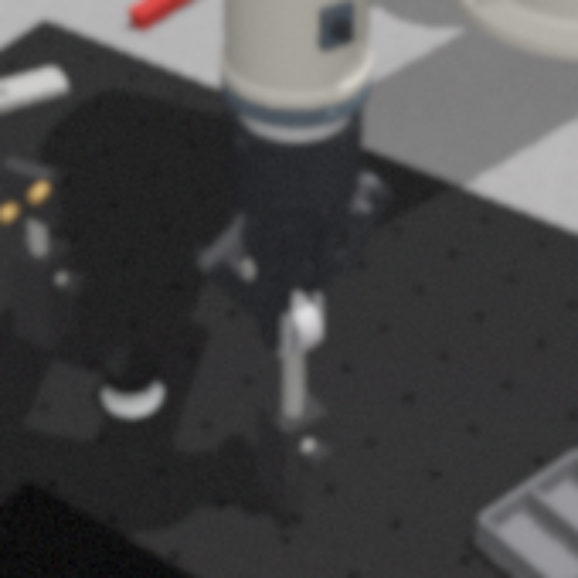

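The crop shows the lens raised at (305,325), its post still in the holder, with the gauge hidden behind the arm. A depth check from the top camera will tell whether it still stands.

```bash
python3 - <<'E'
from h import *
p,d,o=snap('top'); A=cloud('top',d)
k=(A[...,2]>.165)&(A[...,2]<.19)&(abs(A[...,0]-.513)<.03)&(abs(A[...,1]-.009)<.04); print(k.sum(),A[k].mean(0) if k.any() else '')
E
python3 -m jog '1 0 0 0 0;1 0 0 0 0;1 0 0 0 0'
```

```text
43 [0.51105613 0.00638846 0.17703117]
t: 23.05
eef_pos: [0.689, 0.1292, 0.1424]
tool_rot: [3.142, -0.0, 1.248]
ft_force: [-0.2, 0.3, -1.6]
grip_width: 0.163
grip_force: 21.0
```

The gauge stands with its top at 177 mm, and the lens is held after a 26.9 mm rise with no side load.

```bash
python3 -c "from bench import ticket; print(ticket.finish_job())"
```

```text
the job is handed in; nothing more can be done
None
```

I handed the job in at about 23 s with the gauge standing upright and released (top measured at 177 mm) and the lens post raised 26.9 mm and held there with almost no side load; hand-in returned no verdict.

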